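# Push the sample vials into the shielded bay

## Robot

A 6-joint arm with a two-finger parallel gripper is mounted at the origin on the work surface. World frame = base frame: x ahead of the robot, y to its left, z up, the work surface at z = 0. Lengths are in m, angles in rad, forces in N, time in s.
With the tool pointing down it reaches from about 0.35 to 0.975 m from the base axis. Payload 17.4 kg.
Tool frame: the origin (TCP) lies on the centre line of the jaws, within the pads' length; the fingertips stand 25 mm ahead of it and the grasp point (between the pads) lies 6 mm ahead of it; z points along the fingers, y is the direction in which the jaws open and shut (so a half turn about z gives the same grasp; the last joint's range is limited). The gripper opens to 85 mm and grips with 20 to 120 N. Pads are 22 mm wide; open, the fingers measure 114 mm over their backs; the gripper's body (76 mm by 85 mm) begins 54 mm behind the grasp point. The pads swing forward as they close: fully open they stand 13 mm farther back than shut.
Start: joints at [-1.21, 0.116, 1.442, -0, 1.584, -0.038], TCP at [0.262, -0.622, 0.256] pointing down, gripper open.
Joint ranges: [-2.83, 2.83], [-0.83, 2.19], [0.07, 2.5], [-1.14, 4.28], [0.01, 3], [-2.97, 2.97]. Speed limits (rad/s): [1.89, 1.89, 2.22, 3.14, 3.14, 3.14].

## Interface

Orientations are given as a unit quaternion [w, x, y, z].
In Python, from plant import sensors, imaging, arm, spotter gives the robot as it stands.
- The arm moves only by the tool carry_out, never from a script. Its argument "commands" is a list of rows, each a list of 3 entries, a list of its own where there are three numbers: the shift along the tool's x, y, z in cm, then the turn, a rotation vector about the tool's x, y, z in rad, then the opening, from -1 (shut) to 1 (fully open). A call has exactly 8 rows; each row is the pose to reach, as a shift and turn from the pose commanded when the call began, along the tool's axes at that moment; what a row does not reach only later rows make up. A row lasts 1/10 s, in which the tool goes at most 50 mm and 8.59 degrees, less where a joint would pass 70% of its speed; a pose out of reach is approached as far as the arm can. A call with a gripper value outside its range is refused whole. The fingers move at their own pace and stop on an object; "force" is the grip in N (left out, the last holds). Time passes only in rows, so rows that repeat a pose let the fingers close, or fill a call up. It gives the time, the measured TCP pose, the force and the opening at its end, in the units of the state.
- sensors.sense(): the state, without advancing time (a new reading comes with each control period).
- imaging.grab_frame(name): name is "side" or "top" or "wrist"; returns the picture (400x640x3 uint8, red, green, blue); there is no depth.
- imaging.camera_info(name): a dict with "mtx" (3x3 intrinsics, pixels), "camera_from_world" (4x4, takes a point from world to camera coordinates). Camera axes: x right, y down, z forward; pixel columns grow to the right and rows downward; lengths in m; the calibration is good to about 2 mm. A picture is of the moment at which its call begins: read the wrist's pose just before it. camera_info takes no time and is no camera call; for the wrist camera it gives the pose at the moment of the call.
- arm.sign_off(): hands the job in, once; it reports no verdict.
Trained networks look in the newest picture that a camera, given by its name, has taken for a name from the list of things; names that differ only in an ending like _2 or _b are one class to them, and where a whole thing is asked for, a point or a joint stands for the part that bears it (a point fixed in the world has none). Each returns a list of dicts, best first, with "confidence" (0 to 1); they miss things now and then, are a little off and sometimes report something else, mostly with a low value. They report only what shows in the picture. A call takes as long as a camera call.
- spotter.recognise(camera, query): "bbox" ([centre column, centre row, width, height] in pixels, round what is visible of it).
The state is a dict: "t": time; "joint_positions": joint angles; "dq": joint speeds; "effort": joint torques, N m; "eef_pos": TCP position; "tcp_rot": TCP orientation; "wrist_force": force on the tool from outside, world axes, zero at the start; "ft_torque": the same for the moment, N m; "finger_gap": finger opening in m.
Only numpy, scipy, OpenCV 4.12 (cv2) and the standard library are available. Lean on these libraries where they do the work, as an engineer would, in place of code of your own. Each camera call takes 0.05 s, during which the arm holds its last target.

## Task

Take the pusher by its slanted handle and, with its straight blade, push the five vials together as one group into the bay, under the clear visor, until every vial is past the yellow line on the bay floor, all still standing. Then draw the pusher back out and leave it standing on the bench just in front of the bay, blade clear of the mouth. Don't touch the vials with the gripper, don't bump the bay with the robot, and leave the bottle, tip box and beaker alone.

Things in the scene. Friction and masses are not known exactly. Their poses are not given: they have to be found in the camera images.
- bay: Fixed bay, open in front. Origin: on the bench, middle of its mouth; +x points into the bay, y across, z up. Inside 180 mm wide (y -90 to 90), 95 mm deep (x 0 to 95); no raised floor, vials slide on the bench. White walls 6 mm thick, 30 mm high, on sides and back; clear sides and a top over them up to z 164 mm.
- bay_visor (a point): Middle of the lower edge of the clear front visor that hangs across the bay's mouth (bay frame x 0 to 4, z 75 to 160 mm; this point at 0, 0, 75; axes as the bay). Only the lowest 75 mm of the mouth are open: an upright gripper cannot follow the blade far enough, one leaning back like the handle can.
- bay_line (a point): Middle of the yellow line on the bay floor, 6 mm wide, right across the bay, at x = 25 mm in the bay's frame.
- pusher: Loose aluminium angle, 150 mm wide, blue handle, 250 g, standing on the bench. Origin: middle of the blade's lower front edge; +x the way it pushes, y along the blade, z up. Blade 5 mm thick, 24 mm high; foot plate 5 mm thick, back to x = -70. Handle 16 mm across y, 22 mm the other way, 72 mm long, rises from (-32, 0, 4) leaning back (to -x) 28 degrees from vertical.
- pusher_handle (a point): Grip point on the pusher's handle axis, 50 mm up along the handle: at x -55.5, y 0, z 48 mm in the pusher's frame, same axes as pusher. The hand grips across y, fingers pointing down along the leaning handle.
- vial1: Loose capped amber glass vial with white cap, standing, 28 mm diameter, 42 mm high, about 30 g; origin at the centre of its underside, z up. The five stand scattered in front of the bay mouth, in the bay's frame within x -110 to -20 and y -60 to 60 mm over their outsides.
- vial2: Loose capped amber glass vial with white cap, standing, 28 mm diameter, 42 mm high, about 30 g; origin at the centre of its underside, z up. The five stand scattered in front of the bay mouth, in the bay's frame within x -110 to -20 and y -60 to 60 mm over their outsides.
- vial3: Loose capped amber glass vial with white cap, standing, 28 mm diameter, 42 mm high, about 30 g; origin at the centre of its underside, z up. The five stand scattered in front of the bay mouth, in the bay's frame within x -110 to -20 and y -60 to 60 mm over their outsides.
- vial4: Loose capped amber glass vial with white cap, standing, 28 mm diameter, 42 mm high, about 30 g; origin at the centre of its underside, z up. The five stand scattered in front of the bay mouth, in the bay's frame within x -110 to -20 and y -60 to 60 mm over their outsides.
- vial5: Loose capped amber glass vial with white cap, standing, 28 mm diameter, 42 mm high, about 30 g; origin at the centre of its underside, z up. The five stand scattered in front of the bay mouth, in the bay's frame within x -110 to -20 and y -60 to 60 mm over their outsides.
- bottle: Bystander: closed clear bottle with blue cap, 64 mm diameter, 130 mm high; origin at the centre of its underside. It stands on the other side of the vials from the pusher.
- tip_box: Bystander: orange box with clear lid, 85 x 120 x 65 mm, to the right of the bay; origin at the centre of its underside.
- beaker: Bystander: glass beaker, 66 mm diameter, 85 mm high, to the left of the bay; origin at the centre of its underside.

How it is judged:
By the outcome, as a careful person would: the job done as asked, in the order asked, and still so for the second after the job is handed in, with the robot touching nothing.
It also fails if it takes over 54 s, if anything falls off the work surface, if the arm or the gripper's body presses on something with over 40 N, if the wrist force passes 120 N, or if a joint passes its speed limit or range.

## Working session

There is one attempt and no reset: what is moved stays moved. The work goes in short steps, Python scripts to look and compute and a tool call to move; the robot and the scene stay as the last step left them, time stands still between calls to the robot, and variables do not carry over. Pictures are saved under pics/ and viewed, and the job is handed in when it is done.

Besides the shell and the picture viewer there is one more tool, called after "Emit:" as name([rows], argument=value, ...), one row to a line, values as JSON. carry_out: Moves the arm, as the interface text tells. Its arguments: {"type":"object","properties":{"commands":{"type":"array","items":{"type":"array"}},"force":{"type":"number"}},"required":["commands"]}

```bash
mkdir -p pics; ls
python3 - <<'E'
from plant import sensors, imaging, arm, spotter
import cv2,json
s=sensors.sense(); print({k:(v if not hasattr(v,'tolist') else v.tolist()) for k,v in s.items()})
for n in ["side","top","wrist"]:
    im=imaging.grab_frame(n); cv2.imwrite(f"pics/a_{n}.png",im[:,:,::-1])
    i=imaging.camera_info(n); print(n,i["mtx"],i["camera_from_world"])
E
```

```text
pics
{'t': 0.0, 'joint_positions': [-1.2097955253058557, 0.11651890955807238, 1.4422580930939377, -1.4990713160512795e-05, 1.5839597898339373, -0.03777608215749578], 'dq': [0.0014214721293872418, -0.0008278388475215429, -0.0007695217082394346, 0.0014655053805402312, -0.0013226538753882372, -0.00040053764320812377], 'effort': [0.0015031120710773394, -73.20026636123657, -63.24766159057617, 8.577903827244882e-05, 0.006357849488267675, 2.9031418762315297e-05], 'eef_pos': [0.2620485273483069, -0.621900299437596, 0.25554439471828255], 'tcp_rot': [-0.0005634088696181263, 0.9801877506886514, 0.19806980103067992, -9.944865410677543e-05], 'wrist_force': [0.2040115158326786, -0.18115518964933544, 0.297128039794864], 'ft_torque': [-0.006521066782443151, 0.05326507592416313, -0.02968157334392232], 'finger_gap': 0.0852640046022371}
side [[378.99275875   0.         313.72922059]
 [  0.         378.99275875 195.18135652]
 [  0.           0.           1.        ]] [[-7.55969176e-01 -6.54606848e-01 -6.92233731e-04  4.49703431e-01]
 [-4.20411674e-01  4.86320169e-01 -7.65993941e-01  3.07975433e-01]
 [ 5
[... 168 characters left out ...]
8928137]
 [  0.         431.50487728 201.51218687]
 [  0.           0.           1.        ]] [[-0.01058384 -0.99990502 -0.00882762 -0.00741972]
 [-0.98172844  0.012068   -0.18990427  0.59675218]
 [ 0.18999276  0.00665641 -0.98176293  1.10360775]
 [ 0.          0.          0.          1.        ]]
wrist [[347.5361593    0.         320.79813953]
 [  0.         347.5361593  198.71216986]
 [  0.           0.           1.        ]] [[ 3.88497642e-01 -9.21449474e-01 -6.69944538e-04 -6.74299184e-01]
 [-8.79700902e-01 -3.71111957e-01  2.97325139e-01 -3.84977922e-02]
 [-2.74218718e-01 -1.14920765e-01 -9.54776054e-01  3.79822159e-01]
 [ 0.00000000e+00  0.00000000e+00  0.00000000e+00  1.00000000e+00]]
```

View pics/a_top.png

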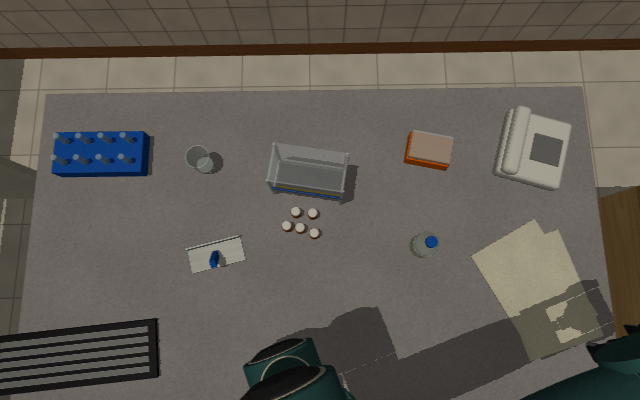

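View pics/a_side.png

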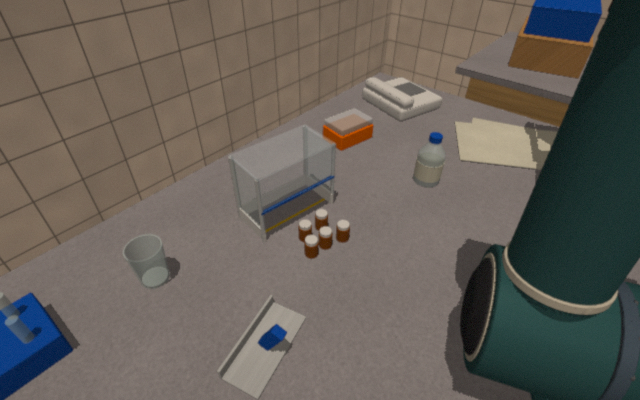

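View pics/a_wrist.png

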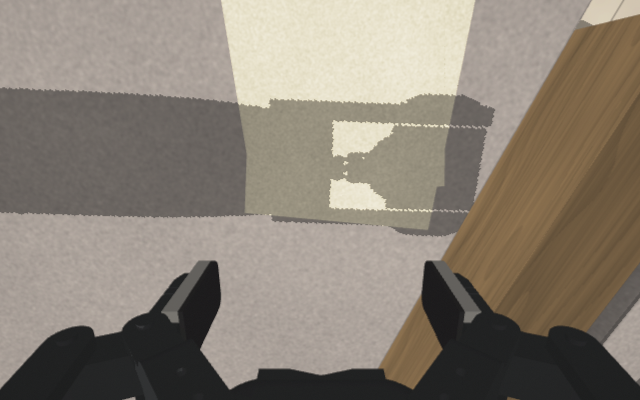

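Run:
```python
import cv2
t=cv2.imread("pics/a_top.png"); s=cv2.imread("pics/a_side.png")
cv2.imwrite("pics/b_t1.png",cv2.resize(t[130:280,180:360],None,fx=4.4,fy=4,interpolation=cv2.INTER_CUBIC)[:600,:800])
cv2.imwrite("pics/b_s1.png",cv2.resize(s[120:270,220:420],None,fx=4,fy=4,interpolation=cv2.INTER_CUBIC))
cv2.imwrite("pics/b_s2.png",cv2.resize(s[280:400,200:340],None,fx=5,fy=5,interpolation=cv2.INTER_CUBIC))
cv2.imwrite("pics/b_t2.png",cv2.resize(t[225:285,175:255],None,fx=10,fy=10,interpolation=cv2.INTER_CUBIC))
```

```text
(no output)
```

View pics/b_t1.png

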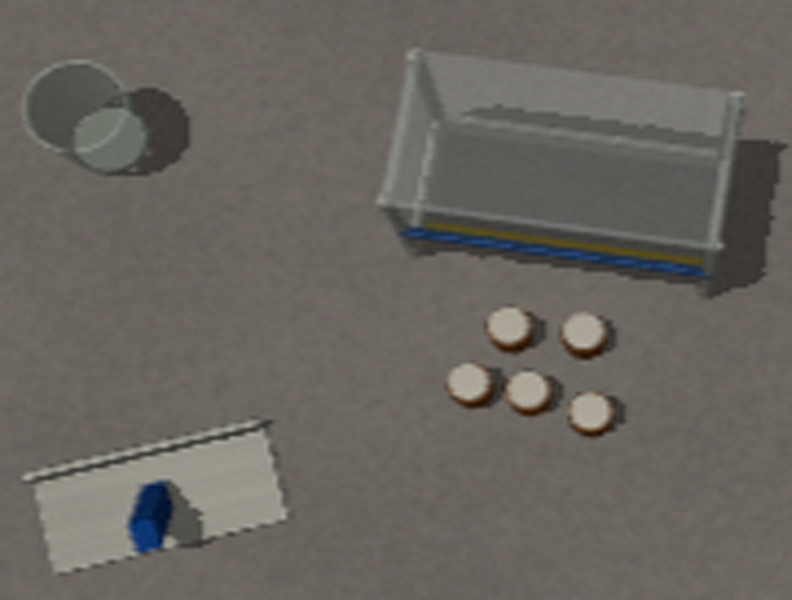

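View pics/b_s1.png

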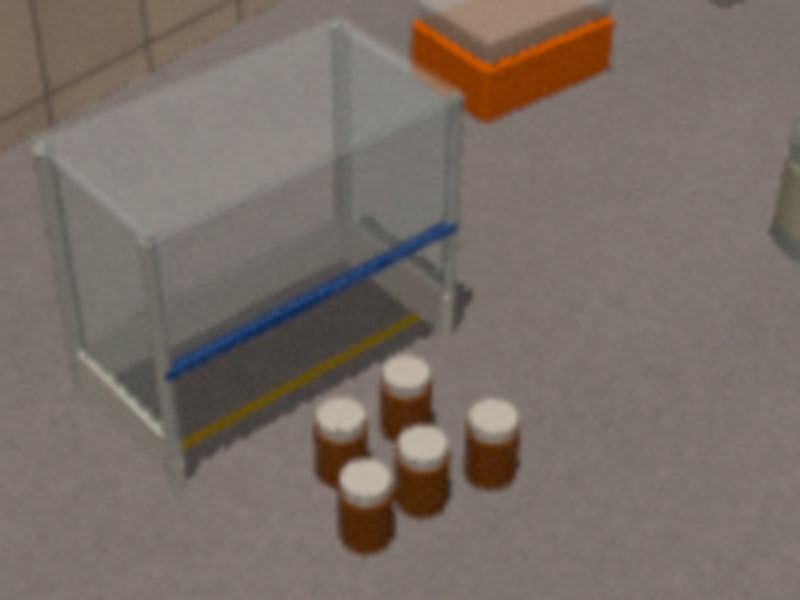

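View pics/b_s2.png

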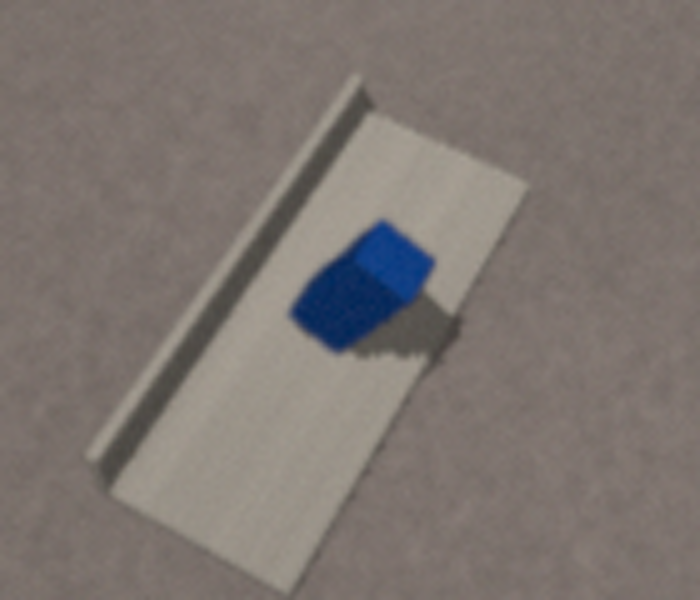

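View pics/b_t2.png

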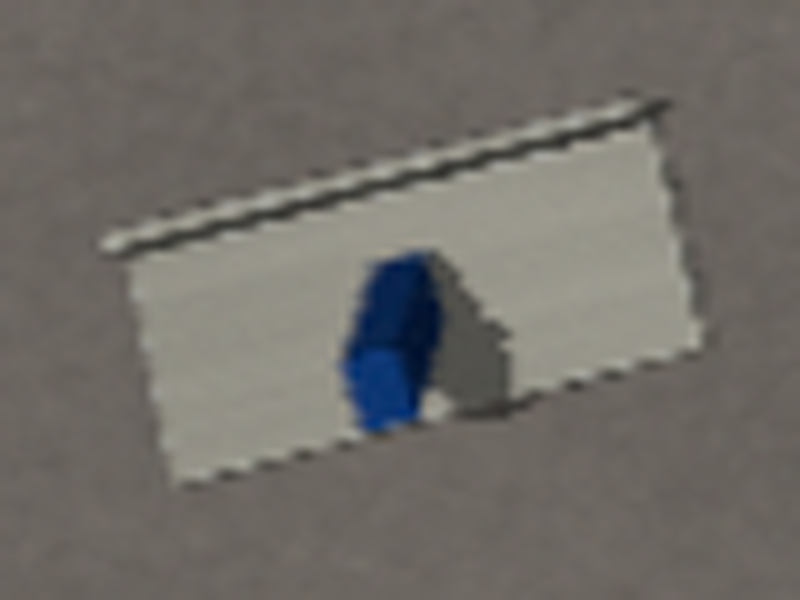

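```bash
cat > h.py <<'E'
import numpy as np,cv2
from scipy.optimize import least_squares
from plant import sensors, imaging, arm, spotter
I={n:imaging.camera_info(n) for n in("side","top")}
def proj(n,P,info=None):
    i=info or I[n]; P=np.atleast_2d(P); M=np.array(i["camera_from_world"]); c=P@M[:3,:3].T+M[:3,3]
    k=np.array(i["mtx"]); return np.c_[k[0,0]*c[:,0]/c[:,2]+k[0,2],k[1,1]*c[:,1]/c[:,2]+k[1,2]]
def ray(n,uv,z):
    i=I[n]; M=np.array(i["camera_from_world"]); k=np.array(i["mtx"])
    d=M[:3,:3].T@np.linalg.inv(k)@np.r_[uv,1]; o=-M[:3,:3].T@M[:3,3]
    return o+d*(z-o[2])/d[2]
def W(p,L):
    L=np.atleast_2d(L)/1000.; c,s=np.cos(p[2]),np.sin(p[2])
    return np.c_[p[0]+c*L[:,0]-s*L[:,1],p[1]+s*L[:,0]+c*L[:,1],L[:,2]]
def inbay(p,X):
    c,s=np.cos(p[2]),np.sin(p[2]); d=np.atleast_2d(X)[:,:2]-p[:2]
    return 1000*np.c_[c*d[:,0]+s*d[:,1],-s*d[:,0]+c*d[:,1]]
def unc(uv,off,sx,sy=None):
    sy=sy or sx; uv=np.array(uv,float); return (uv+.5)/[sx,sy]-.5+off
def fit(obs,p0):
    def f(p): return np.concatenate([(proj(n,W(p,L))-uv).ravel() for n,uv,L in obs])
    r=least_squares(f,p0,loss='soft_l1'); return r.x,f(r.x).reshape(-1,2)
def show(n,im,polys,crop,s,name):
    x0,y0,x1,y1=crop; o=cv2.resize(im[y0:y1,x0:x1],None,fx=s,fy=s,interpolation=cv2.INTER_CUBIC)
    for P,col in polys:
        q=((proj(n,P)-[x0,y0]+.5)*s-.5); cv2.polylines(o,[q.round().astype(np.int32)],False,col,1)
    cv2.imwrite(name,o)
E
cat > m.py <<'E'
from h import *
T2=lambda u:unc(u,[175,225],10); S2=lambda u:unc(u,[200,280],5)
T1=lambda u:unc(u,[180,130],4.4,4); S1=lambda u:unc(u,[220,120],4)
pl=[[-70,75,5],[-70,-75,5],[0,75,24],[0,-75,24],[-65.8,0,67.6]]
po=[("top",T2([[172,487],[703,350],[104,238],[660,98],[385,388]]),pl),("side",S2([[292,593],[528,183],[90,455],[358,75],[395,262]]),pl)]
pp,r=fit(po,[.45,.3,.2]); print("pusher",pp,np.degrees(pp[2]),np.round(r,1).tolist())
bl=[[101,96,164],[101,-96,164],[0,96,164],[0,-96,164],[25,90,0],[25,-90,0]]
bo=[("top",T1([[415,50],[738,95],[382,203],[717,247]]),bl[:4]),("side",S1([[40,150],[340,25],[150,240],[458,95],[183,445],[420,318]]),bl),
 ("side",S1([[178,490],[447,333]]),[[0,96,0],[0,-96,0]])]
bp,r=fit(bo,[.65,.0,-.2]); print("bay",bp,np.degrees(bp[2]),np.round(r,1).tolist())
vt=T1([(509,326),(584,332),(470,383),(529,390),(591,411)]); vs=S1([(341,416),(406,372),(366,478),(423,444),(493,418)])
V=[]
for a,b in zip(vt,vs):
    x1=ray("top",a,.042);x2=ray("side",b,.042); V.append((x1+x2)/2); print("v",x1[:2].round(4),x2[:2].round(4),inbay(bp,V[-1]).round(1))
V=np.array(V); np.savez("m.npz",pp=pp,bp=bp,V=V)
print("pusher origin in bay",inbay(bp,[pp]),"handle world",W(pp,[-55.5,0,48]))
def polys():
    o=[]
    for z in(0,164): o.append((W(bp,[[0,96,z],[101,96,z],[101,-96,z],[0,-96,z],[0,96,z]]),(0,255,0)))
    for a in(0,101):
        for y in(96,-96): o.append((W(bp,[[a,y,0],[a,y,164]]),(0,255,0)))
    o.append((W(bp,[[25,90,0],[25,-90,0]]),(0,255,255))); o.append((W(bp,[[0,90,75],[0,-90,75]]),(255,255,0)))
    o.append((W(pp,[[0,75,24],[0,-75,24],[0,-75,0],[-70,-75,5],[-70,75,5],[0,75,0],[0,75,24]]),(0,0,255)))
    o.append((W(pp,[[-32,0,4],[-65.8,0,67.6]]),(0,0,255)))
    t=np.linspace(0,2*np.pi,30)
    for v in V:
        for z in(0,.042): o.append((np.c_[v[0]+.014*np.cos(t),v[1]+.014*np.sin(t),0*t+z],(255,0,255)))
    return o
if __name__=="__main__":
    show("top",cv2.imread("pics/a_top.png"),polys(),(180,130,360,280),4,"pics/c_t.png")
    show("side",cv2.imread("pics/a_side.png"),polys(),(200,120,400,400),2.1,"pics/c_s.png")
E
python3 m.py
```

```text
pusher [0.49781859 0.2774391  0.24268256] 13.90468640975589 [[-0.3, -0.2], [0.1, -0.4], [-0.6, -0.7], [-2.4, -0.6], [-0.8, 0.1], [0.3, 0.4], [1.6, 0.1], [-0.5, -0.1], [-0.1, -0.6], [1.4, -0.4]]
bay [ 0.61540604  0.01859118 -0.15905372] -9.113106667983402 [[-1.6, -0.5], [0.9, -1.1], [-1.0, -0.0], [0.1, 0.1], [-1.0, -1.5], [0.4, -1.9], [0.2, 0.2], [2.0, -0.5], [-4.8, 3.5], [-0.2, -0.2], [0.8, 0.3], [2.1, 0.3]]
v [0.5737 0.0472] [0.5759 0.0494] [[-44.8  22.9]]
v [0.569 0.001] [0.5721 0.0026] [[-41.6 -23.7]]
v [0.535  0.0712] [0.5379 0.0734] [[-86.4  40.5]]
v [0.5298 0.035 ] [0.5317 0.0375] [[-86.4   4. ]]
v [ 0.5152 -0.0029] [5.166e-01 1.000e-04] [[-95.1 -35.5]]
pusher origin in bay [[-157.10056722  236.95667395]] handle world [[0.44394491 0.26410204 0.048     ]]
```

View pics/c_t.png

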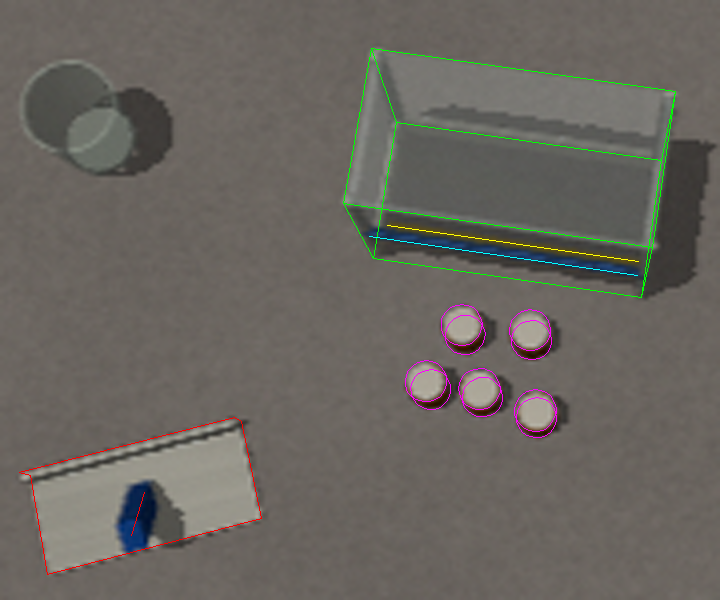

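View pics/c_s.png

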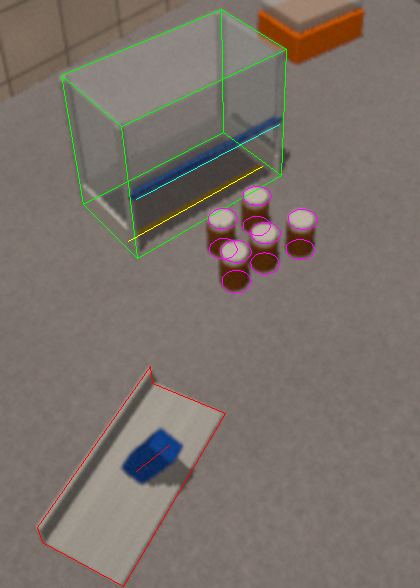

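```bash
cat > p.py <<'E'
from h import *
from scipy.spatial.transform import Rotation as R
def rot(yaw,lean):  # lean deg back from vertical, y_tool = -y pusher, x_tool fwd
    c,s=np.cos(np.radians(lean)),np.sin(np.radians(lean))
    z=np.array([s,0,-c]); y=np.array([0,-1.,0]); x=np.cross(y,z)
    return R.from_euler('z',yaw)*R.from_matrix(np.c_[x,y,z])
def cur():
    s=sensors.sense(); q=np.array(s["tcp_rot"]); return s,np.array(s["eef_pos"]),R.from_quat(q[[1,2,3,0]])
def delta(pos,Rt):
    s,p,Rc=cur(); d=Rc.inv().apply(np.array(pos)-p)*100; rv=(Rc.inv()*Rt).as_rotvec()
    print("now",p.round(4),"shift cm",d.round(2),"turn",rv.round(3),"deg",np.degrees(np.linalg.norm(rv)).round(1)); return d,rv
m=np.load("m.npz"); pp,bp=m["pp"],m["bp"]
def tcp(pose,lean,up=0,back=0): # pose = pusher pose(x,y,yaw)
    Rt=rot(pose[2],lean); return W(pose,[-55.5,0,48])[0]+[0,0,up]-Rt.as_matrix()[:,2]*(.006+back),Rt
def baypose(x,y=0): w=W(bp,[x,y,0])[0]; return np.array([w[0],w[1],bp[2]])
E
python3 - <<'E'
from m import *
bo[1]=("side",S1([[40,150],[340,25],[150,240],[458,95],]),bl[:4])
bo.append(("side",S1([[420,318]]),[[25,-90,0]]))
bo.append(("side",S1([[170,377],[455,232]]),[[0,90,75],[0,-90,75]]))
bo.append(("top",T1([[400,236],[708,275]]),[[0,90,75],[0,-90,75]]))
bp,r=fit(bo,[.65,.0,-.2]); print("bay",bp,np.degrees(bp[2]),np.round(r,1).tolist())
print(inbay(bp,V))
np.savez("m.npz",pp=pp,bp=bp,V=V)
import p
for n in ("bottle","beaker","tip_box","vial1"):
    for c in("top",):
        q=spotter.recognise(c,n)[:1]
        for d in q: b=d["bbox"]; print(n,d,ray(c,b[:2],.06).round(3))
print(p.delta([.5,-.15,.27],p.rot(pp[2],0)))
print("pre",p.tcp(pp,33,back=.1)[0],"grasp",p.tcp(pp,33)[0],"start push",p.tcp(p.baypose(-130),33)[0],"end",p.tcp(p.baypose(36),33)[0])
E
```

```text
pusher [0.49781859 0.2774391  0.24268256] 13.90468640975589 [[-0.3, -0.2], [0.1, -0.4], [-0.6, -0.7], [-2.4, -0.6], [-0.8, 0.1], [0.3, 0.4], [1.6, 0.1], [-0.5, -0.1], [-0.1, -0.6], [1.4, -0.4]]
bay [ 0.61540604  0.01859118 -0.15905372] -9.113106667983402 [[-1.6, -0.5], [0.9, -1.1], [-1.0, -0.0], [0.1, 0.1], [-1.0, -1.5], [0.4, -1.9], [0.2, 0.2], [2.0, -0.5], [-4.8, 3.5], [-0.2, -0.2], [0.8, 0.3], [2.1, 0.3]]
v [0.5737 0.0472] [0.5759 0.0494] [[-44.8  22.9]]
v [0.569 0.001] [0.5721 0.0026] [[-41.6 -23.7]]
v [0.535  0.0712] [0.5379 0.0734] [[-86.4  40.5]]
v [0.5298 0.035 ] [0.5317 0.0375] [[-86.4   4. ]]
v [ 0.5152 -0.0029] [5.166e-01 1.000e-04] [[-95.1 -35.5]]
pusher origin in bay [[-157.10056722  236.95667395]] handle world [[0.44394491 0.26410204 0.048     ]]
bay [ 0.61565606  0.01895972 -0.16129401] -9.241466241361127 [[-1.6, -0.7], [0.8, -1.1], [-1.1, -0.2], [-0.0, 0.1], [-1.2, -1.6], [0.3, -1.8], [-0.1, 0.2], [1.8, -0.4], [0.5, 0.3], [2.0, 0.4], [-0.3, -0.2], [1.9, 0.8], [-1.0, 1.0], [1.3, -0.2], [-1.8, -0.1]]
[[-45.04775492  22.39002662]
 [-41.75000964 -24.19822437]
 [-86.7147201   39.93139412]
 [-86.55119423   3.42738764]
 [-95.18502388 -36.10780832]]
bottle {'bbox': [422.9, 244.3, 25.4, 28.2], 'confidence': 0.84} [ 0.478 -0.289  0.06 ]
beaker {'bbox': [199.6, 160.2, 31.8, 32.4], 'confidence': 0.76} [0.715 0.308 0.06 ]
tip_box {'bbox': [429.0, 149.4, 46.7, 42.3], 'confidence': 0.88} [ 0.738 -0.321  0.06 ]
vial1 {'bbox': [296.6, 211.8, 10.1, 11.3], 'confidence': 0.59} [0.569 0.043 0.06 ]
now [ 0.2621 -0.622   0.2561] shift cm [ 40.25 -34.26  -1.38] turn [-0.     0.     0.156] deg 8.9
(array([ 40.25389514, -34.25863506,  -1.37665298]), array([-2.69982057e-04,  8.32351801e-06,  1.56103084e-01]))
pre [0.3879049  0.25022867 0.13689908] grasp [0.44077284 0.26331675 0.05303202] start push [0.42933837 0.04927499 0.05303202] end [0.59318374 0.02261613 0.05303202]
```

Emit:
carry_out([
  [[5, -4.3, -0.4], [0, 0, 0.02], 1],
  [[10, -8.6, -0.8], [0, 0, 0.04], 1],
  [[15, -13, -1.2], [0, 0, 0.06], 1],
  [[20, -17, -1.5], [0, 0, 0.08], 1],
  [[25, -21, -1.5], [0, 0, 0.1], 1],
  [[30, -26, -1.5], [0, 0, 0.12], 1],
  [[35, -30, -1.5], [0, 0, 0.14], 1],
  [[40, -34, -1.5], [0, 0, 0.16], 1],
])

```text
t: 1.15
eef_pos: [0.4417, -0.263, 0.271]
tcp_rot: [0.0, 0.993, 0.119, 0.0]
wrist_force: [1.1, -0.1, 0.0]
finger_gap: 0.0854
```

Run:
```python
from p import *
t,Rt=tcp(pp,33,back=.1); delta(t,Rt); delta([.43,.2,.27],rot(pp[2],33)); print(cur()[0]["joint_positions"])
```

```text
now [ 0.4417 -0.263   0.271 ] shift cm [  6.85 -51.15  13.38] turn [ 0.002  0.575 -0.005] deg 33.0
now [ 0.4417 -0.263   0.271 ] shift cm [  9.76 -45.27   0.08] turn [ 0.002  0.575 -0.005] deg 33.0
[-5.86633305e-01 -2.42849097e-01  1.76016013e+00  2.51778169e-05
  1.62351460e+00  7.46441642e-01]
```

Emit:
carry_out([
  [[0, 0, 0], [0, 0.1, 0], 1],
  [[0, 0, 0], [0, 0.2, 0], 1],
  [[0, 0, 0], [0, 0.3, 0], 1],
  [[0, 0, 0], [0, 0.4, 0], 1],
  [[0, 0, 0], [0, 0.5, 0], 1],
  [[0, 0, 0], [0, 0.58, 0], 1],
  [[0, 0, 0], [0, 0.58, 0], 1],
  [[0, 0, 0], [0, 0.58, 0], 1],
])

```text
t: 1.95
eef_pos: [0.441, -0.2651, 0.2708]
tcp_rot: [-0.034, 0.952, 0.114, 0.283]
wrist_force: [-0.4, -0.8, 0.2]
finger_gap: 0.0853
```

Run:
```python
from p import *
t,Rt=tcp(pp,33,back=.1); delta(t,Rt); delta([.43,.2,.25],rot(pp[2],33)); print(cur()[0]["joint_positions"])
```

```text
now [ 0.441  -0.2651  0.2708] shift cm [ -1.45 -51.34  15.02] turn [ 0.003 -0.002 -0.004] deg 0.3
now [ 0.441  -0.2651  0.2708] shift cm [  7.16 -45.46   7.14] turn [ 0.003 -0.002 -0.004] deg 0.3
[-0.84336777 -0.44900642  1.98409486  0.51772348  1.34188151  0.43783333]
```

Emit:
carry_out([
  [[1, -4, 1], [0, 0, 0], 1],
  [[2, -9, 2], [0, 0, 0], 1],
  [[3, -13, 3], [0, 0, 0], 1],
  [[4, -18, 4], [0, 0, 0], 1],
  [[5, -22, 4], [0, 0, 0], 1],
  [[5, -27, 4], [0, 0, 0], 1],
  [[5, -32, 4], [0, 0, 0], 1],
  [[5, -36, 4], [0, 0, 0], 1],
])

```text
t: 2.75
eef_pos: [0.4225, 0.0882, 0.2657]
tcp_rot: [-0.033, 0.952, 0.114, 0.283]
wrist_force: [1.8, -0.7, -1.2]
finger_gap: 0.0853
```

Run:
```python
from p import *
t,Rt=tcp(pp,33,back=.1); delta(t,Rt);  print(cur()[0]["joint_positions"])
```

```text
now [0.4225 0.0882 0.2657] shift cm [ -6.63 -16.59  11.02] turn [ 0.003 -0.003 -0.002] deg 0.3
[ 0.10106388 -0.82814661  2.20638091  0.07975862  1.18984317  1.4245697 ]
```

```bash
cat > kin.py <<'E'
from p import *
D=[([-1.2098,.11652,1.44226,0,1.58396,-.0378],[.26205,-.6219,.25554],[-.00056,.98019,.19807,-.0001]),
([-.586633,-.242849,1.76016,0,1.623515,.74644],[.4417,-.263,.271],[0,.993,.119,0]),
([-.843368,-.449006,1.984095,.517723,1.341882,.437833],[.441,-.2651,.2708],[-.034,.952,.114,.283]),
([.101064,-.828147,2.206381,.079759,1.189843,1.42457],[.4225,.0882,.2657],[-.033,.952,.114,.283])]
def wc(j,k):
    a,d,L2,L3,of=k[:5]; t=j[1]+j[2]
    r=a+L2*np.sin(j[1])+L3*np.sin(t)+of*np.cos(t); z=d+L2*np.cos(j[1])+L3*np.cos(t)-of*np.sin(t)
    return np.array([r*np.cos(j[0]),r*np.sin(j[0]),z])
def f(k):
    o=[]
    for j,p,q in D:
        q=np.array(q);q/=np.linalg.norm(q); z=R.from_quat(q[[1,2,3,0]]).as_matrix()[:,2]
        o.append(wc(j,k)+k[5]*z-p)
    return np.concatenate(o)
r=least_squares(lambda k:np.r_[f(k)*1000,(k-k0)*5],k0:=np.array([0,.3,.45,.45,0,.25]))
K=r.x
def ik(p,Rt):
    w=np.array(p)-K[5]*Rt.as_matrix()[:,2]
    s=least_squares(lambda j:wc(j,K)-w,[np.arctan2(w[1],w[0]),-.3,1.9],bounds=([-3,-2,0],[3,2.2,3])); return s.x.round(3),np.linalg.norm(s.fun)
if __name__=="__main__":
    print(K.round(3),(f(K)*1000).round(1))
    for lean in(28,33):
      for nm,pz,b in(("pre",pp,.1),("grasp",pp,0),("pre6",pp,.06)): print(lean,nm,ik(*tcp(pz,lean,back=b)))
      for x in(-160,-140,-130,-118,36): print(lean,x,ik(*tcp(baypose(x),lean,up=.01)))
E
python3 kin.py
```

```text
[-0.015  0.118  0.486  0.637  0.038  0.316] [-22.5 -12.7  -2.1 -20.1 -17.2  -2.1   0.7  -1.8   4.2   3.7 -21.8  -0. ]
28 pre (array([ 0.71 , -0.626,  2.28 ]), np.float64(8.03920459852217e-09))
28 grasp (array([ 0.654, -0.442,  2.312]), np.float64(2.2217688329186832e-13))
28 pre6 (array([ 0.686, -0.56 ,  2.298]), np.float64(4.1351150429277824e-15))
28 -160 (array([ 0.298, -0.797,  2.489]), np.float64(5.537794564713293e-10))
28 -140 (array([ 0.266, -0.733,  2.459]), np.float64(1.3978219407057124e-10))
28 -130 (array([ 0.252, -0.702,  2.444]), np.float64(6.872182880574987e-11))
28 -118 (array([ 0.236, -0.665,  2.425]), np.float64(2.930323737487309e-11))
28 36 (array([ 0.103, -0.26 ,  2.164]), np.float64(8.410308941249921e-10))
33 pre (array([ 0.758, -0.701,  2.348]), np.float64(5.386836695430985e-14))
33 grasp (array([ 0.681, -0.49 ,  2.366]), np.float64(6.505780005781876e-12))
33 pre6 (array([ 0.724, -0.624,  2.361]), np.float64(3.3009287397935046e-13))
33 -160 (array([ 0.342, -0.868,  2.542]), np.float64(9.735237534479168e-09))
33 -140 (array([ 0.305, -0.8  ,  2.513]), np.float64(2.6579313933244785e-09))
33 -130 (array([ 0.288, -0.767,  2.498]), np.float64(1.3660719199098974e-09))
33 -118 (array([ 0.27 , -0.728,  2.48 ]), np.float64(6.0415335513099e-10))
33 36 (array([ 0.118, -0.302,  2.221]), np.float64(1.4618835443163436e-08))
```

```bash
sed -i 's/return np.array(\[r\*np.cos(j\[0\]),r\*np.sin(j\[0\]),z\])/return np.array([r*np.cos(j[0])-k[6]*np.sin(j[0]),r*np.sin(j[0])+k[6]*np.cos(j[0]),z])/; s/0,.25\]))/0,.25,0]))/' kin.py; python3 kin.py
```

```text
[-0.     0.139  0.459  0.621  0.082  0.264  0.026] [ 0.1  0.   0.   0.   0.1  0.   0.  -0.   0.   0.  -0.2 -0. ]
28 pre (array([ 0.607, -0.591,  2.263]), np.float64(1.0237792412347635e-08))
28 grasp (array([ 0.565, -0.363,  2.268]), np.float64(5.067854973502935e-14))
28 pre6 (array([ 0.589, -0.506,  2.271]), np.float64(6.140195810503483e-15))
28 -160 (array([ 0.171, -0.752,  2.478]), np.float64(2.687990126232495e-09))
28 -140 (array([ 0.15 , -0.679,  2.442]), np.float64(5.289339349438576e-10))
28 -130 (array([ 0.14 , -0.644,  2.424]), np.float64(2.253578737379953e-10))
28 -118 (array([ 0.129, -0.603,  2.401]), np.float64(7.76112066651928e-11))
28 36 (array([ 0.036, -0.175,  2.103]), np.float64(1.2864264445112368e-12))
33 pre (array([ 0.637, -0.66 ,  2.329]), np.float64(7.510865951128838e-14))
33 grasp (array([ 0.582, -0.4  ,  2.315]), np.float64(1.4313463886396686e-12))
33 pre6 (array([ 0.613, -0.562,  2.33 ]), np.float64(4.663600353140201e-13))
33 -160 (array([ 0.196, -0.817,  2.528]), np.float64(7.560847543382562e-15))
33 -140 (array([ 0.171, -0.738,  2.491]), np.float64(7.558004837769228e-09))
33 -130 (array([ 0.16 , -0.701,  2.473]), np.float64(3.3722656504438273e-09))
33 -118 (array([ 0.148, -0.657,  2.451]), np.float64(1.238007269343397e-09))
33 36 (array([ 0.045, -0.208,  2.152]), np.float64(2.56171010081188e-10))
```

Run:
```python
from kin import *
t,Rt=tcp(pp,31,back=.1); delta(t,Rt)
s,p,Rc=cur()
for a in(0,.25,.5,.75,1): print(ik(p+(t-p)*a,Rt))
```

```text
now [0.4225 0.0882 0.2657] shift cm [ -6.26 -16.59  11.03] turn [ 0.003 -0.038 -0.002] deg 2.2
(array([ 0.102, -0.803,  2.186]), np.float64(8.942985261692581e-15))
(array([ 0.242, -0.797,  2.234]), np.float64(2.199194603963789e-14))
(array([ 0.379, -0.767,  2.27 ]), np.float64(1.0934428697813142e-14))
(array([ 0.507, -0.712,  2.294]), np.float64(7.991147874494405e-15))
(array([ 0.625, -0.632,  2.303]), np.float64(8.339615228037315e-15))
```

Emit:
carry_out([
  [[-0.5, -2, 1], [0, -0.04, 0], 1],
  [[-1.5, -4.5, 2.5], [0, -0.04, 0], 1],
  [[-2.5, -7.5, 4.5], [0, -0.04, 0], 1],
  [[-3.8, -10.5, 6.5], [0, -0.04, 0], 1],
  [[-5, -13.5, 9], [0, -0.04, 0], 1],
  [[-5.8, -15.5, 10.5], [0, -0.04, 0], 1],
  [[-6.3, -16.6, 11], [0, -0.04, 0], 1],
  [[-6.3, -16.6, 11], [0, -0.04, 0], 1],
])

```text
t: 3.55
eef_pos: [0.3902, 0.2509, 0.1372]
tcp_rot: [-0.031, 0.957, 0.117, 0.263]
wrist_force: [0.6, -0.8, 0.4]
finger_gap: 0.0854
```

Run:
```python
from kin import *
t,Rt=tcp(pp,31); delta(t,Rt)
i=imaging.camera_info("wrist"); im=imaging.grab_frame("wrist")
I["wrist"]=i
o=[(W(pp,[[0,75,24],[0,-75,24],[-5,-75,5],[-70,-75,5],[-70,75,5],[-5,75,5],[0,75,24]]),(0,0,255)),(W(pp,[[-32,0,4],[-65.8,0,67.6]]),(0,0,255))]
c,s=np.cos(np.radians(28)),np.sin(np.radians(28))
tp=[[-65.8+a*c,b,67.6+a*s] for a,b in((11,8),(11,-8),(-11,-8),(-11,8),(11,8))]
o.append((W(pp,tp),(0,255,0)))
show("wrist",im[:,:,::-1].copy(),o,(0,0,640,400),1.25,"pics/d_w.png")
```

```text
now [0.3902 0.2509 0.1372] shift cm [ 0.2  -0.02  9.89] turn [0.002 0.005 0.   ] deg 0.3
```

View pics/d_w.png

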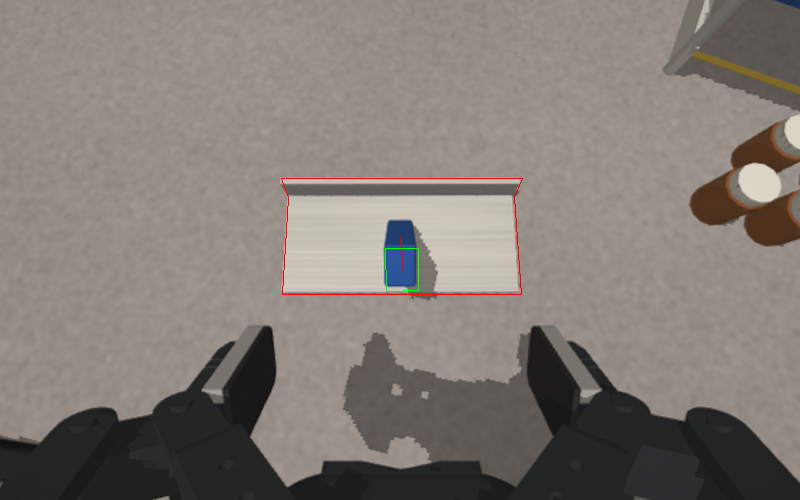

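Emit:
carry_out([
  [[0.1, 0, 1.5], [0, 0, 0], 1],
  [[0.2, 0, 3], [0, 0, 0], 1],
  [[0.3, 0, 4.5], [0, 0, 0], 1],
  [[0.3, 0, 6], [0, 0, 0], 1],
  [[0.3, 0, 7.5], [0, 0, 0], 1],
  [[0.3, 0, 9], [0, 0, 0], 1],
  [[0.3, 0, 9.9], [0, 0, 0], 1],
  [[0.3, 0, 9.9], [0, 0, 0], 1],
])

```text
t: 4.4
eef_pos: [0.4432, 0.2614, 0.0541]
tcp_rot: [-0.031, 0.957, 0.115, 0.263]
wrist_force: [-1.0, -0.2, 0.5]
finger_gap: 0.0856
```

Emit:
carry_out([
  [[0, 0, 0], [0, 0, 0], 0.6],
  [[0, 0, 0], [0, 0, 0], 0.2],
  [[0, 0, 0], [0, 0, 0], -0.2],
  [[0, 0, 0], [0, 0, 0], -0.5],
  [[0, 0, 0], [0, 0, 0], -0.8],
  [[0, 0, 0], [0, 0, 0], -1],
  [[0, 0, 0], [0, 0, 0], -1],
  [[0, 0, 0], [0, 0, 0], -1],
], force=60)

```text
t: 5.2
eef_pos: [0.4428, 0.2622, 0.055]
tcp_rot: [-0.032, 0.957, 0.115, 0.264]
wrist_force: [-4.5, -0.8, 6.0]
finger_gap: 0.015
```

```bash
cat > see.py <<'E'
import sys
from kin import *
n,name=sys.argv[1:3]
im=imaging.grab_frame(n)[:,:,::-1]
c={"wrist":(0,0,640,400),"top":(180,130,380,280),"side":(180,120,420,300)}[n]
if len(sys.argv)>3: c=eval(sys.argv[3])
s=min(800/(c[2]-c[0]),600/(c[3]-c[1]))
show(n,im.copy(),[],c,s,f"pics/{name}.png")
s,p,Rc=cur(); print(p.round(4),np.round(s["wrist_force"],1),round(s["finger_gap"],4),round(s["t"],2))
E
python3 see.py wrist e_w; python3 see.py side e_s "(200,260,340,400)"
```

```text
[0.4428 0.2622 0.0549] [-4.4 -0.6  5.8] 0.0152 5.25
[0.4429 0.2622 0.0549] [-5.4 -0.2  6.8] 0.0155 5.3
```

View pics/e_w.png

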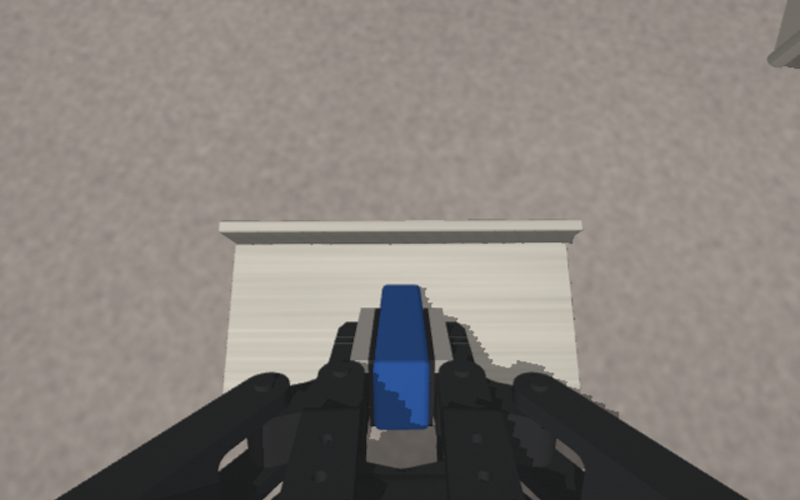

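View pics/e_s.png

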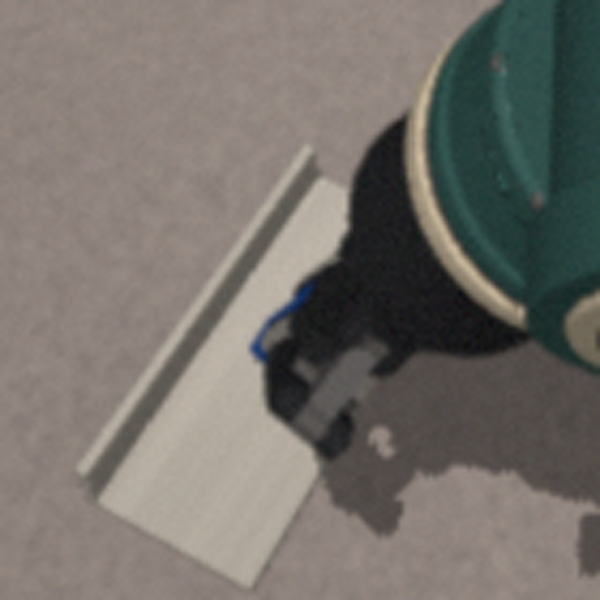

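Run:
```python
from kin import *
I["wrist"]=imaging.camera_info("wrist")
o=[("wrist",(np.array([[219,221],[583,220],[235,244],[567,243]])+.5)/1.25-.5,[[0,75,24],[0,-75,24],[-5,75,5],[-5,-75,5]])]
q,r=fit(o,pp); print(q,np.degrees(q[2]),r.round(1).tolist())
s,p,Rc=cur(); x=Rc.as_matrix()[:,0]; print("tool yaw",np.degrees(np.arctan2(x[1],x[0])),"TCP in pusher",inbay(q,p), "old",inbay(pp,p), "z",Rc.as_matrix()[:,2])
```

```text
[0.49939071 0.27650946 0.24199452] 13.865264845043214 [[-0.2, -0.0], [0.1, -0.1], [-0.1, 0.0], [0.1, 0.0]]
tool yaw 13.672834418396977 TCP in pusher [[-58.32802624  -0.37095832]] old [[-57.02561227  -1.61102194]] z [ 0.49803491  0.12161872 -0.85858612]
```

```bash
cat >> kin.py <<'E'
def T(x,y=0,up=0,z0=.0549,lean=30.9):
    b=baypose(x,y); return W(b,[-58.3,0,0])[0]+[0,0,z0+up],rot(b[2],lean)
E
python3 - <<'E'
from kin import *
s,p,Rc=cur(); ip=inbay(bp,p)[0]; print(ip)
Rt=rot(bp[2],30.9)
delta(p+[0,0,.01],Rc)
print("rot+lift"); delta(p+[0,0,.012],Rt)
for x,y in((ip[0]+58.3,ip[1]),(-140,ip[1]),(-135,180),(-132,120),(-130,60),(-128,0)):
    t,_=T(x,y,.012); print(round(x),round(y),t.round(3),ik(t,Rt))
E
```

```text
[-209.62070295  212.30336996]
now [0.4429 0.2622 0.0549] shift cm [ 0.51 -0.   -0.86] turn [0. 0. 0.] deg 0.0
rot+lift
now [0.4429 0.2622 0.0549] shift cm [ 0.62 -0.   -1.03] turn [-0.206  0.001  0.343] deg 22.9
-151 212 [0.443 0.262 0.067] (array([ 0.682, -0.309,  2.216]), np.float64(1.5022078321950115e-08))
-140 212 [0.454 0.26  0.067] (array([ 0.663, -0.29 ,  2.201]), np.float64(7.651237045280364e-09))
-135 180 [0.454 0.228 0.067] (array([ 0.599, -0.348,  2.244]), np.float64(7.06110789977568e-15))
-132 120 [0.447 0.168 0.067] (array([ 0.475, -0.465,  2.324]), np.float64(1.3521718158724936e-12))
-130 60 [0.439 0.108 0.067] (array([ 0.326, -0.578,  2.392]), np.float64(5.563720412707458e-11))
-128 0 [0.432 0.049 0.067] (array([ 0.149, -0.674,  2.444]), np.float64(6.648055773208759e-10))
```

Emit:
carry_out([
  [[0.3, 0, -0.5], [0, 0, 0], -1],
  [[0.6, 0, -1], [0, 0, 0], -1],
  [[0.6, 0, -1], [-0.04, 0, 0.07], -1],
  [[0.6, 0, -1], [-0.08, 0, 0.14], -1],
  [[0.6, 0, -1], [-0.12, 0, 0.21], -1],
  [[0.6, 0, -1], [-0.16, 0, 0.28], -1],
  [[0.6, 0, -1], [-0.2, 0, 0.34], -1],
  [[0.6, 0, -1], [-0.206, 0, 0.343], -1],
])

```text
t: 6.1
eef_pos: [0.4427, 0.2624, 0.0662]
tcp_rot: [0.022, 0.961, -0.078, 0.265]
wrist_force: [0.4, 0.9, -3.0]
finger_gap: 0.0152
```

```bash
python3 - <<'E'
from kin import *
t,Rt=T(-130,0,.012); delta(t,Rt)
E
python3 see.py wrist f_w
```

```text
now [0.4427 0.2624 0.0662] shift cm [ 1.88 21.24  1.08] turn [0.002 0.002 0.   ] deg 0.1
[0.4426 0.2623 0.0661] [-0.5  0.2 -2.1] 0.0156 6.15
```

View pics/f_w.png

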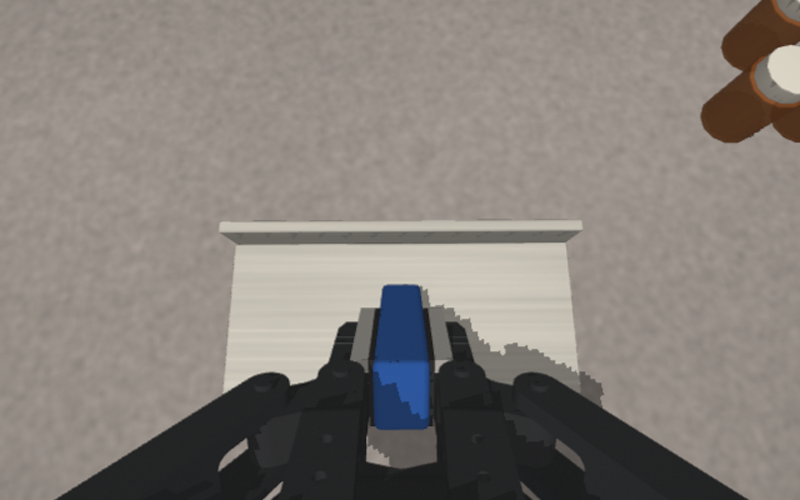

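Emit:
carry_out([
  [[0.2, 1.5, 0.1], [0, 0, 0], -1],
  [[0.5, 4.5, 0.3], [0, 0, 0], -1],
  [[0.8, 8, 0.4], [0, 0, 0], -1],
  [[1.1, 12, 0.6], [0, 0, 0], -1],
  [[1.4, 16, 0.8], [0, 0, 0], -1],
  [[1.7, 19, 1], [0, 0, 0], -1],
  [[1.9, 20.7, 1.1], [0, 0, 0], -1],
  [[1.9, 21.2, 1.1], [0, 0, 0], -1],
])

```text
t: 6.95
eef_pos: [0.4302, 0.0474, 0.0669]
tcp_rot: [0.022, 0.961, -0.078, 0.265]
wrist_force: [-0.3, 0.7, -2.5]
finger_gap: 0.0151
```

```bash
python3 - <<'E'
from kin import *
t,Rt=T(-130,0,0); delta(t,Rt); print(cur()[0]["joint_positions"])
E
python3 see.py wrist g_w;python3 see.py top g_t
```

```text
now [0.4302 0.0474 0.0669] shift cm [-0.68 -0.17  0.99] turn [ 0.002  0.    -0.   ] deg 0.1
[ 0.14725992 -0.68078973  2.44780726 -0.20814145  0.86764181  1.97364674]
[0.4302 0.0478 0.0668] [ 0.6  0.4 -3.7] 0.0153 7.0
[0.4303 0.0486 0.0668] [-0.9  0.4 -3. ] 0.0157 7.05
```

View pics/g_w.png

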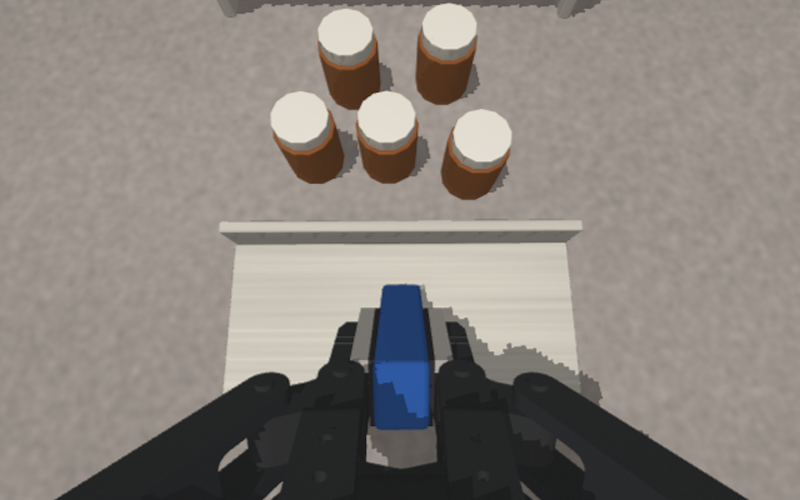

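View pics/g_t.png

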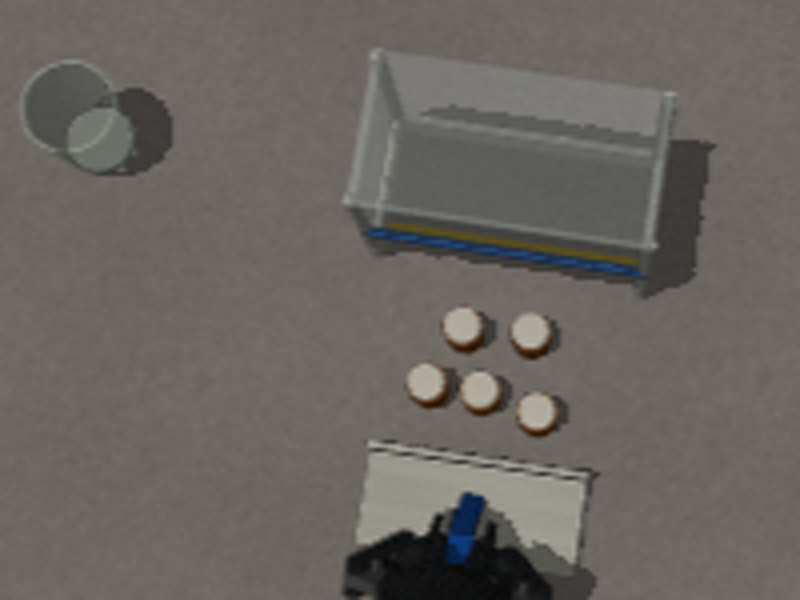

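Emit:
carry_out([
  [[-0.1, 0, 0.2], [0, 0, 0], -1],
  [[-0.2, 0, 0.4], [0, 0, 0], -1],
  [[-0.3, 0, 0.6], [0, 0, 0], -1],
  [[-0.4, -0.1, 0.75], [0, 0, 0], -1],
  [[-0.5, -0.1, 0.9], [0, 0, 0], -1],
  [[-0.6, -0.1, 1], [0, 0, 0], -1],
  [[-0.6, -0.1, 1], [0, 0, 0], -1],
  [[-0.6, -0.1, 1], [0, 0, 0], -1],
])

```text
t: 7.85
eef_pos: [0.4306, 0.0502, 0.0551]
tcp_rot: [0.022, 0.961, -0.078, 0.265]
wrist_force: [-0.0, 0.6, -1.5]
finger_gap: 0.0153
```

```bash
python3 - <<'E'
from kin import *
for x in(-105,-60,0,36):
  t,Rt=T(x,0,0); delta(t,Rt)
s,p,Rc=cur(); print(s["wrist_force"],inbay(bp,p),Rc.as_matrix().round(3))
I["wrist"]=imaging.camera_info("wrist")
print(proj("wrist",W(bp,[[0,96,0],[0,-96,0]]))*1.25)
E
python3 see.py wrist h_w
```

```text
now [0.4306 0.0502 0.0551] shift cm [2.09 0.11 1.26] turn [0.001 0.001 0.001] deg 0.1
now [0.4306 0.0502 0.0551] shift cm [5.95 0.11 3.57] turn [0.001 0.001 0.001] deg 0.1
now [0.4306 0.0502 0.0551] shift cm [11.1   0.11  6.65] turn [0.001 0.001 0.001] deg 0.1
now [0.4306 0.0502 0.0551] shift cm [14.19  0.11  8.49] turn [0.001 0.001 0.001] deg 0.1
[-0.03682006  0.58683711 -1.51711997] [[-187.69135486    1.12644535]] [[ 0.848 -0.161  0.506]
 [-0.137 -0.987 -0.083]
 [ 0.513  0.001 -0.859]]
[[224.71461833   1.87588472]
 [583.28480334   2.32165238]]
[0.4306 0.0502 0.055 ] [-0.1  1.5 -2. ] 0.0154 7.9
```

View pics/h_w.png

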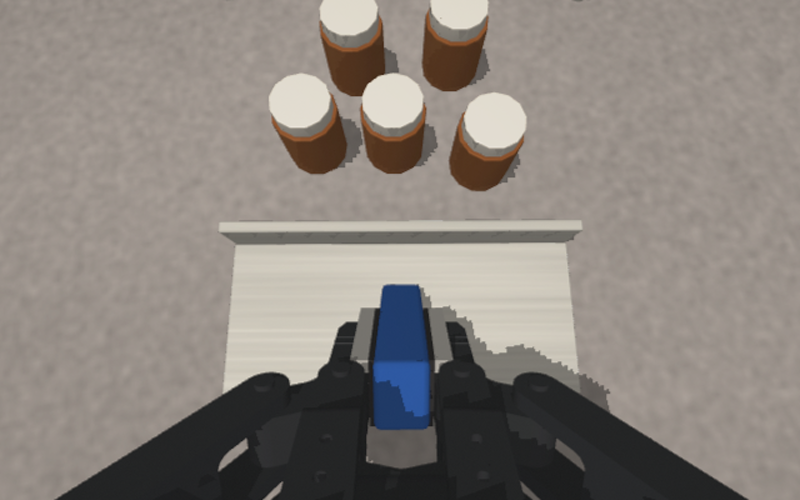

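Emit:
carry_out([
  [[0.43, 0, 0.26], [0, 0, 0], -1],
  [[0.86, 0.02, 0.51], [0, 0, 0], -1],
  [[1.29, 0.04, 0.77], [0, 0, 0], -1],
  [[1.72, 0.06, 1.03], [0, 0, 0], -1],
  [[2.14, 0.08, 1.28], [0, 0, 0], -1],
  [[2.57, 0.1, 1.54], [0, 0, 0], -1],
  [[3, 0.1, 1.79], [0, 0, 0], -1],
  [[3.43, 0.1, 2.05], [0, 0, 0], -1],
])

```text
t: 8.7
eef_pos: [0.4702, 0.0426, 0.055]
tcp_rot: [0.022, 0.961, -0.078, 0.265]
wrist_force: [-5.3, 0.9, 5.3]
finger_gap: 0.0156
```

```bash
python3 - <<'E'
from kin import *
for x in(-50,0,36):
  t,Rt=T(x,0,0); delta(t,Rt)
s,p,Rc=cur(); print(s["wrist_force"],inbay(bp,p))
E
python3 see.py wrist i_w
```

```text
now [0.4702 0.0426 0.055 ] shift cm [3.35 0.   2.01] turn [0.001 0.001 0.001] deg 0.1
now [0.4702 0.0426 0.055 ] shift cm [7.64 0.   4.57] turn [0.001 0.001 0.001] deg 0.1
now [0.4702 0.0426 0.055 ] shift cm [10.74  0.    6.41] turn [0.001 0.001 0.001] deg 0.1
[-5.30795978  0.89063613  5.30330736] [[-1.47352238e+02  2.28197682e-02]]
[0.4707 0.0426 0.055 ] [ 1.   1.8 -1.2] 0.0153 8.75
```

View pics/i_w.png

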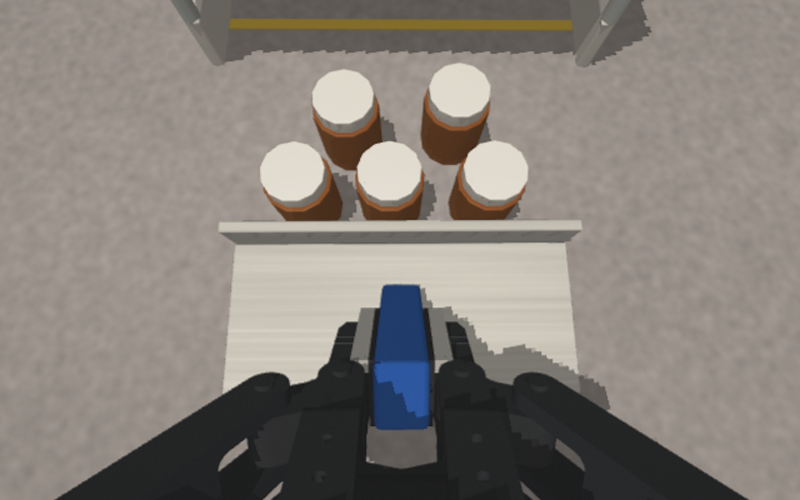

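Run:
```python
from kin import *
I["wrist"]=imaging.camera_info("wrist")
u=(np.array([[230,24],[572,25]])+.5)/1.25-.5
o=[("wrist",u,[[25,90,0],[25,-90,0]])]
q,r=fit(o,bp); print(q,bp,r.round(1).tolist()); print("new bay in old",inbay(bp,[q]),np.degrees(q[2]-bp[2]))
print(proj("wrist",W(bp,[[0,96,0],[0,-96,0],[25,90,0],[25,-90,0]]))*1.25)
```

```text
[ 0.61744181  0.01928654 -0.16325335] [ 0.61565606  0.01895972 -0.16129401] [[0.4, 0.0], [-0.4, 0.0]]
new bay in old [[1.71008835 0.60936561]] -0.11226146947756782
[[214.89783848  68.52221983]
 [588.91651474  68.93541605]
 [231.06890797  26.97387785]
 [572.74424814  27.40020877]]
```

Emit:
carry_out([
  [[0.43, 0, 0.26], [0, 0, 0], -1],
  [[0.86, 0, 0.51], [0, 0, 0], -1],
  [[1.29, 0, 0.77], [0, 0, 0], -1],
  [[1.72, 0, 1.03], [0, 0, 0], -1],
  [[2.14, 0, 1.28], [0, 0, 0], -1],
  [[2.57, 0, 1.54], [0, 0, 0], -1],
  [[3, 0, 1.79], [0, 0, 0], -1],
  [[3.43, 0, 2.05], [0, 0, 0], -1],
])

```text
t: 9.55
eef_pos: [0.5095, 0.0363, 0.055]
tcp_rot: [0.022, 0.961, -0.078, 0.265]
wrist_force: [-7.9, 1.2, 6.2]
finger_gap: 0.0156
```

```bash
python3 - <<'E'
from kin import *
for x in(0,36):
  t,Rt=T(x,0,0); delta(t,Rt)
s,p,Rc=cur(); print(s["wrist_force"],inbay(bp,p))
E
python3 see.py wrist j_w;python3 see.py side j_s
```

```text
now [0.5095 0.0363 0.055 ] shift cm [4.22 0.   2.53] turn [0.001 0.001 0.001] deg 0.1
now [0.5095 0.0363 0.055 ] shift cm [7.32 0.   4.37] turn [0.001 0.001 0.001] deg 0.1
[-7.92624104  1.17079665  6.24455617] [[-1.07535172e+02  4.93480383e-02]]
[0.51   0.0362 0.055 ] [ 0.7  1.3 -0.3] 0.0155 9.6
[0.5098 0.0362 0.055 ] [ 2.2 -1.   1.1] 0.0152 9.65
```

View pics/j_w.png

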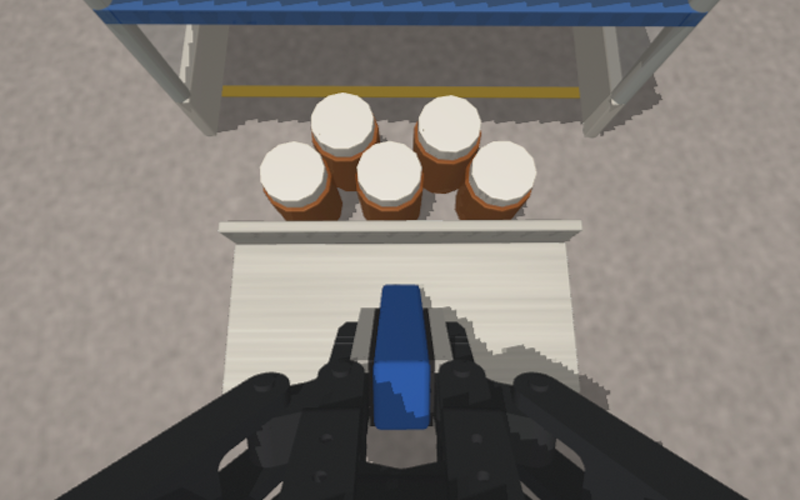

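View pics/j_s.png

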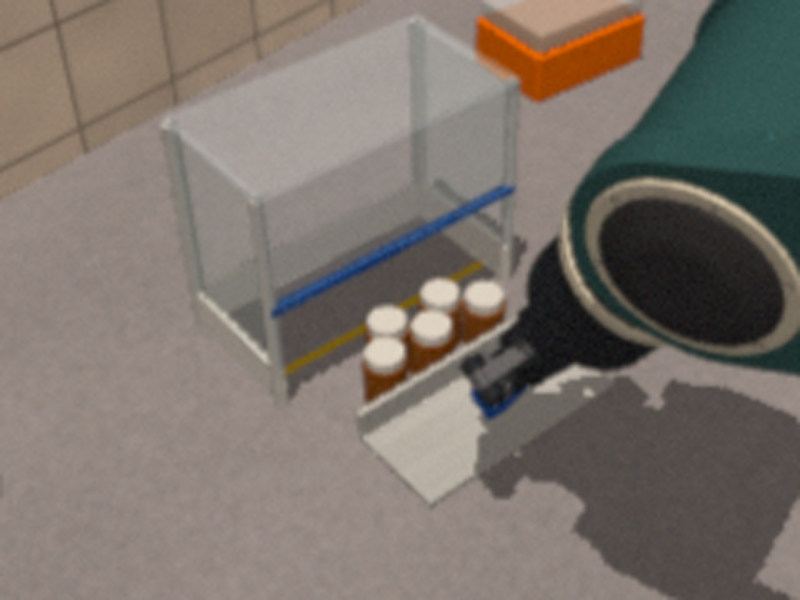

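Emit:
carry_out([
  [[0.43, 0, 0.26], [0, 0, 0], -1],
  [[0.86, 0, 0.51], [0, 0, 0], -1],
  [[1.29, 0, 0.77], [0, 0, 0], -1],
  [[1.72, 0, 1.03], [0, 0, 0], -1],
  [[2.14, 0, 1.28], [0, 0, 0], -1],
  [[2.57, 0, 1.54], [0, 0, 0], -1],
  [[3, 0, 1.79], [0, 0, 0], -1],
  [[3.43, 0, 2.05], [0, 0, 0], -1],
])

```text
t: 10.45
eef_pos: [0.5487, 0.0299, 0.055]
tcp_rot: [0.022, 0.961, -0.078, 0.265]
wrist_force: [-6.4, 0.0, 7.4]
finger_gap: 0.0152
```

```bash
python3 - <<'E'
from kin import *
for x in(20,38):
  t,Rt=T(x,0,0); delta(t,Rt)
s,p,Rc=cur(); print(s["wrist_force"],inbay(bp,p))
M=np.array(imaging.camera_info("wrist")["camera_from_world"]); c=-M[:3,:3].T@M[:3,3]; print("cam bay",inbay(bp,c),c[2], "cam in tool",Rc.inv().apply(c-p))
E
python3 see.py wrist k_w;python3 see.py side k_s
```

```text
now [0.5487 0.0299 0.055 ] shift cm [2.53 0.01 1.52] turn [0.001 0.001 0.001] deg 0.1
now [0.5487 0.0299 0.055 ] shift cm [4.08 0.01 2.44] turn [0.001 0.001 0.001] deg 0.1
[-6.38464079  0.01541949  7.42779751] [[-6.78179365e+01  6.19775505e-02]]
cam bay [[-62.75597547   0.84436776]] 0.19516719965983198 cam in tool [ 0.07617124 -0.00060429 -0.11781475]
[0.5492 0.0298 0.055 ] [ 0.1  1.7 -1.3] 0.0151 10.5
[0.549  0.0299 0.055 ] [ 2.3 -0.   0.3] 0.0155 10.55
```

View pics/k_w.png

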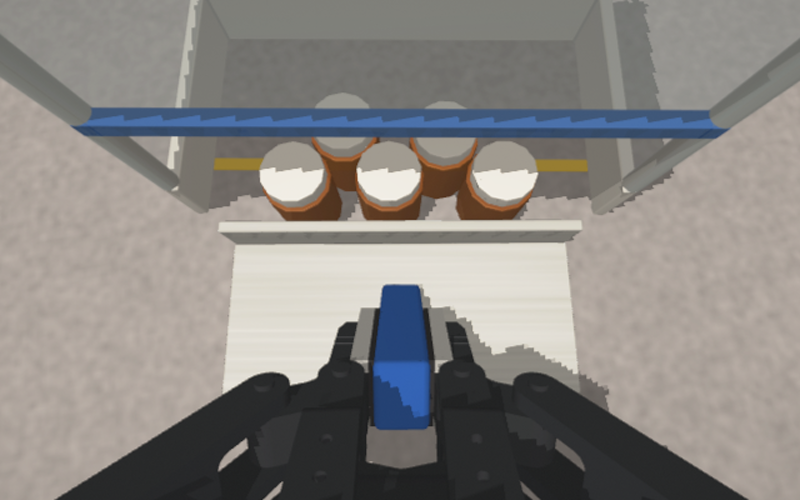

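View pics/k_s.png

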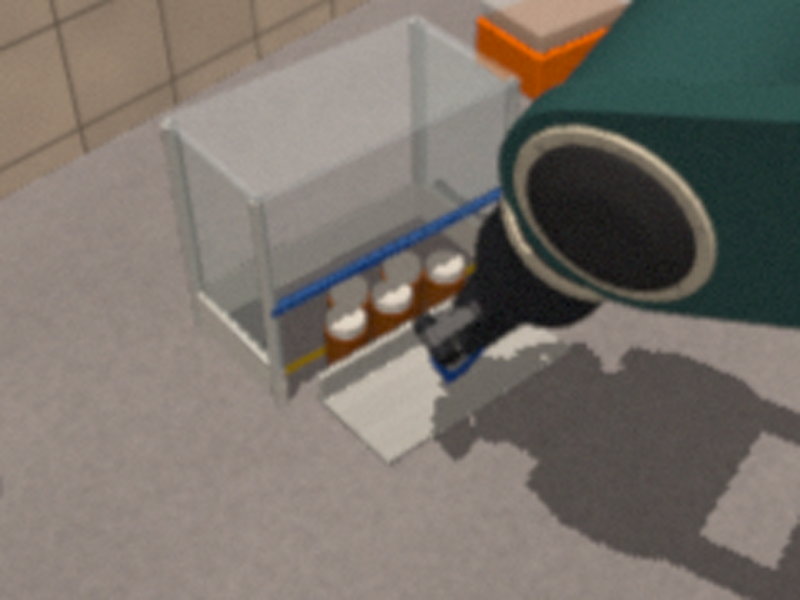

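Emit:
carry_out([
  [[0.35, 0, 0.21], [0, 0, 0], -1],
  [[0.69, 0, 0.41], [0, 0, 0], -1],
  [[1.03, 0, 0.62], [0, 0, 0], -1],
  [[1.37, 0, 0.82], [0, 0, 0], -1],
  [[1.72, 0, 1.03], [0, 0, 0], -1],
  [[2.06, 0, 1.23], [0, 0, 0], -1],
  [[2.4, 0, 1.44], [0, 0, 0], -1],
  [[2.75, 0, 1.64], [0, 0, 0], -1],
])

```text
t: 11.35
eef_pos: [0.5801, 0.0248, 0.055]
tcp_rot: [0.022, 0.961, -0.077, 0.265]
wrist_force: [-5.8, 0.9, 6.9]
finger_gap: 0.0154
```

```bash
python3 - <<'E'
from kin import *
for x in(38,):
  t,Rt=T(x,0,0); delta(t,Rt)
s,p,Rc=cur(); print(s["wrist_force"],inbay(bp,p))
E
python3 see.py wrist l_w;python3 see.py side l_s; python3 see.py top l_t
```

```text
now [0.5801 0.0248 0.055 ] shift cm [1.34 0.01 0.81] turn [0.001 0.002 0.001] deg 0.1
[-5.76236256  0.91936965  6.89757601] [[-35.98953732   0.085707  ]]
[0.5806 0.0247 0.055 ] [0.2 0.5 0.8] 0.0154 11.4
[0.5804 0.0248 0.0549] [2.1 0.4 0.4] 0.0152 11.45
[0.5804 0.0248 0.055 ] [ 3.3 -0.   1.7] 0.0154 11.5
```

View pics/l_w.png

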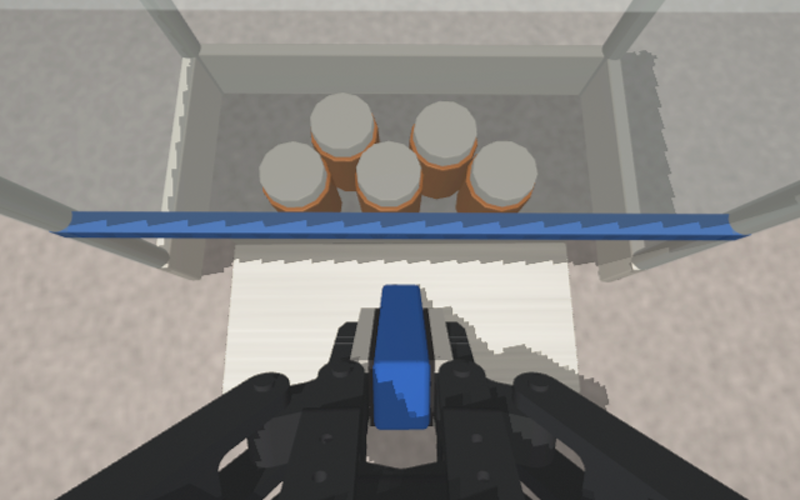

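View pics/l_t.png

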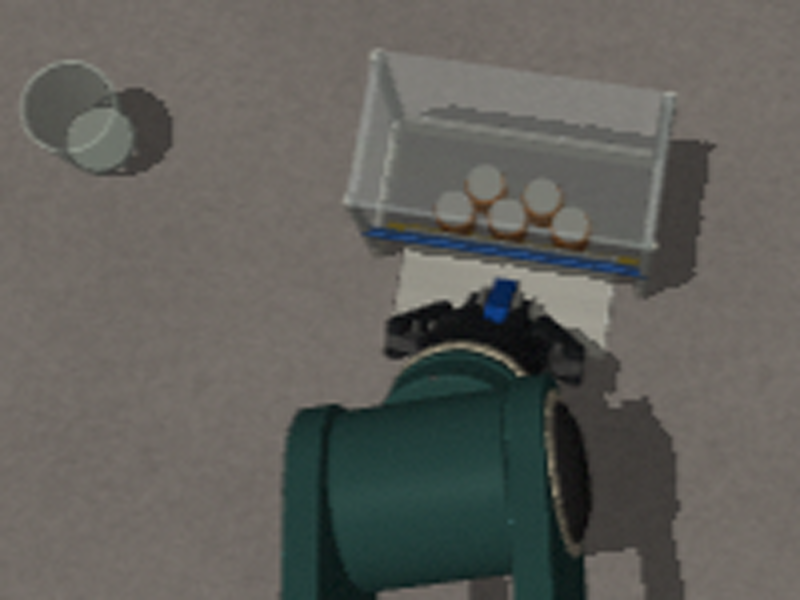

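Emit:
carry_out([
  [[0.26, 0, 0.155], [0, 0, 0], -1],
  [[0.51, 0, 0.305], [0, 0, 0], -1],
  [[0.77, 0, 0.46], [0, 0, 0], -1],
  [[0.98, 0, 0.585], [0, 0, 0], -1],
  [[1.15, 0, 0.69], [0, 0, 0], -1],
  [[1.26, 0, 0.755], [0, 0, 0], -1],
  [[1.35, 0, 0.81], [0, 0, 0], -1],
  [[1.37, 0, 0.82], [0, 0, 0], -1],
])

```text
t: 12.3
eef_pos: [0.5958, 0.0223, 0.055]
tcp_rot: [0.022, 0.961, -0.078, 0.265]
wrist_force: [-8.6, 1.1, 8.3]
finger_gap: 0.0154
```

```bash
python3 - <<'E'
from kin import *
s,p,Rc=cur(); print(s["wrist_force"],inbay(bp,p), inbay([.61744,.01929,-.16325],p))
E
python3 see.py wrist m_w;python3 see.py side m_s; python3 see.py top m_t "(250,140,370,230)"
```

```text
[-8.55601834  1.10466053  8.2500441 ] [[-20.13039212   0.06060671]] [[-21.83701709  -0.5945964 ]]
[0.5958 0.0223 0.055 ] [-6.1  1.1  7. ] 0.0151 12.35
[0.5958 0.0223 0.055 ] [-4.9  0.8  6.2] 0.0151 12.4
[0.5958 0.0223 0.055 ] [-5.4  1.2  6. ] 0.0153 12.45
```

View pics/m_w.png

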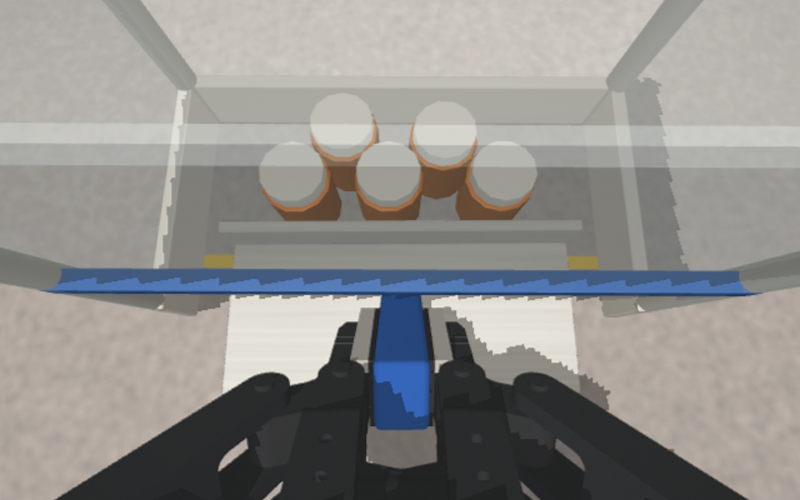

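View pics/m_t.png

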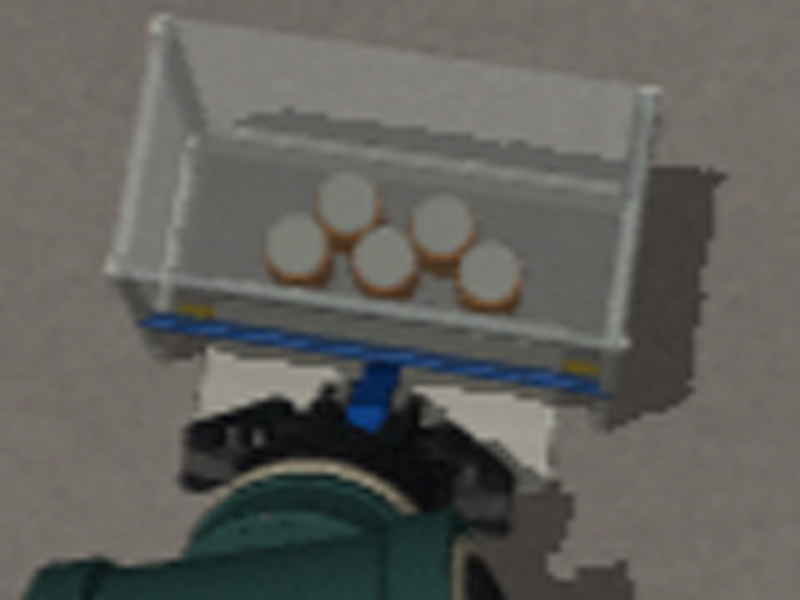

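View pics/m_s.png

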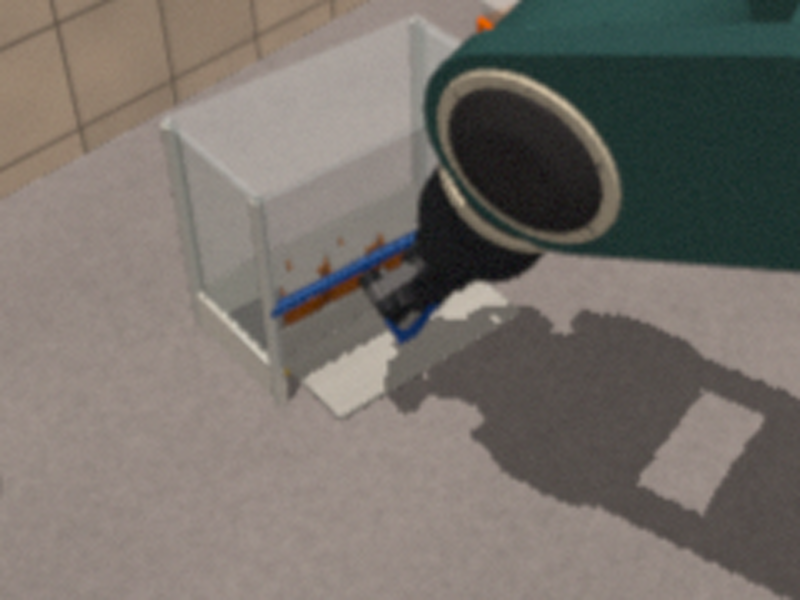

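Emit:
carry_out([
  [[-0.3, 0, -0.18], [0, 0, 0], -1],
  [[-0.94, 0, -0.56], [0, 0, 0], -1],
  [[-1.72, 0, -1.03], [0, 0, 0], -1],
  [[-2.57, 0, -1.54], [0, 0, 0], -1],
  [[-3.43, 0, -2.05], [0, 0, 0], -1],
  [[-4.2, 0, -2.51], [0, 0, 0], -1],
  [[-4.8, 0, -2.87], [0, 0, 0], -1],
  [[-4.89, 0, -2.92], [0, 0, 0], -1],
])

```text
t: 13.25
eef_pos: [0.5391, 0.0315, 0.055]
tcp_rot: [0.022, 0.961, -0.077, 0.265]
wrist_force: [3.8, -1.4, 2.3]
finger_gap: 0.0152
```

```bash
python3 - <<'E'
from kin import *
s,p,Rc=cur(); print(s["wrist_force"],inbay(bp,p),p)
E
python3 see.py wrist n_w
```

```text
[ 3.82313222 -1.42439332  2.25416995] [[-77.54149031   0.07971433]] [0.53913383 0.03149122 0.05498878]
[0.5393 0.0315 0.055 ] [-5.6  0.   7.6] 0.0156 13.3
```

View pics/n_w.png

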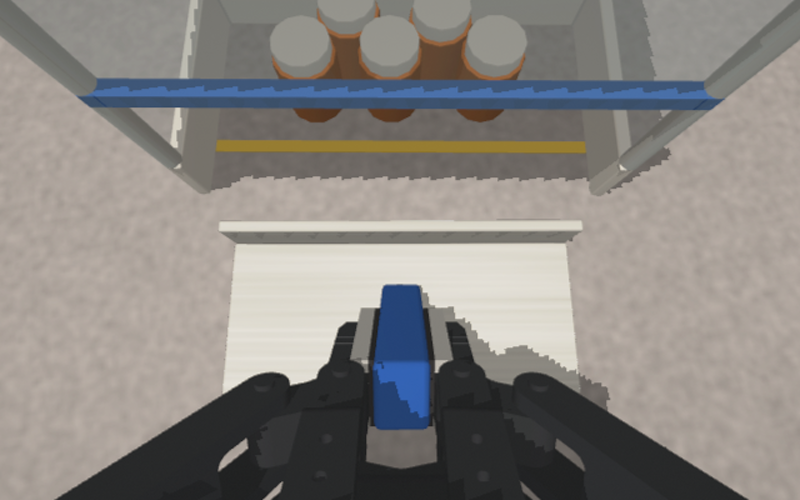

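Emit:
carry_out([
  [[0, 0, 0], [0, 0, 0], -0.6],
  [[0, 0, 0], [0, 0, 0], -0.4],
  [[0, 0, 0], [0, 0, 0], 0],
  [[0, 0, 0], [0, 0, 0], 0.5],
  [[0, 0, 0], [0, 0, 0], 1],
  [[0, 0, 0], [0, 0, 0], 1],
  [[0, 0, 0], [0, 0, 0], 1],
  [[0, 0, 0], [0, 0, 0], 1],
])

```text
t: 14.1
eef_pos: [0.5398, 0.0313, 0.0548]
tcp_rot: [0.022, 0.961, -0.078, 0.265]
wrist_force: [0.1, -0.2, -0.6]
finger_gap: 0.0856
```

```bash
python3 see.py wrist o_w
python3 - <<'E'
from kin import *
s,p,Rc=cur(); z=Rc.as_matrix()[:,2]
for b in(.05,.1,.14): print(ik(p-z*b,Rc))
E
```

```text
[0.5398 0.0314 0.0548] [-0.2 -0.2  0.6] 0.0854 14.15
(array([ 0.084, -0.447,  2.258]), np.float64(5.7575427741170575e-15))
(array([ 0.101, -0.563,  2.259]), np.float64(1.0916006392651e-08))
(array([ 0.117, -0.646,  2.25 ]), np.float64(5.664832854893217e-09))
```

View pics/o_w.png

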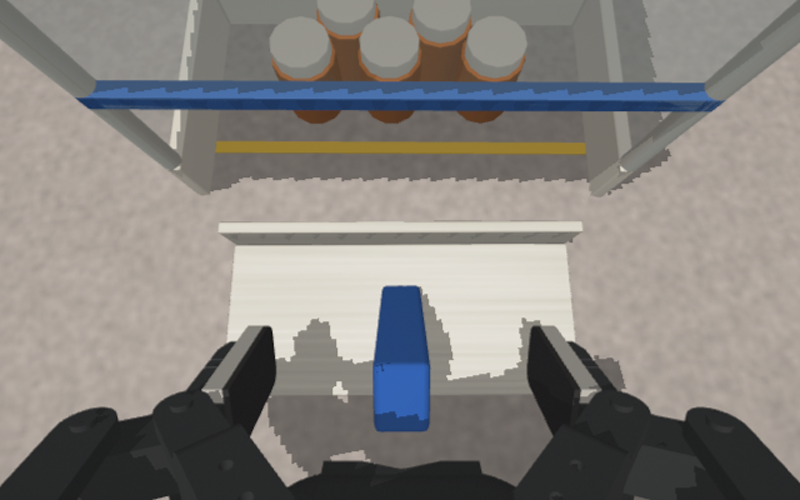

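Released cleanly: the fingers stand at columns ~250 and ~550, the handle at ~400. Next I back out along the handle.

Emit:
carry_out([
  [[0, 0, -1], [0, 0, 0], 1],
  [[0, 0, -2.5], [0, 0, 0], 1],
  [[0, 0, -4.5], [0, 0, 0], 1],
  [[0, 0, -6.5], [0, 0, 0], 1],
  [[0, 0, -8.5], [0, 0, 0], 1],
  [[0, 0, -10.5], [0, 0, 0], 1],
  [[0, 0, -12], [0, 0, 0], 1],
  [[0, 0, -12], [0, 0, 0], 1],
])

```text
t: 14.95
eef_pos: [0.4791, 0.0416, 0.1606]
tcp_rot: [0.022, 0.96, -0.077, 0.267]
wrist_force: [-0.4, -0.4, 0.1]
finger_gap: 0.0856
```

```bash
python3 see.py wrist q_w; python3 see.py side q_s; python3 see.py top q_t
```

```text
[0.4792 0.0415 0.1592] [-0.3 -0.6 -0.3] 0.0854 15.0
[0.4791 0.0414 0.1581] [0.4 0.2 0.1] 0.0857 15.05
[0.4791 0.0413 0.1574] [-0.5  0.4 -0.8] 0.0855 15.1
```

View pics/q_w.png

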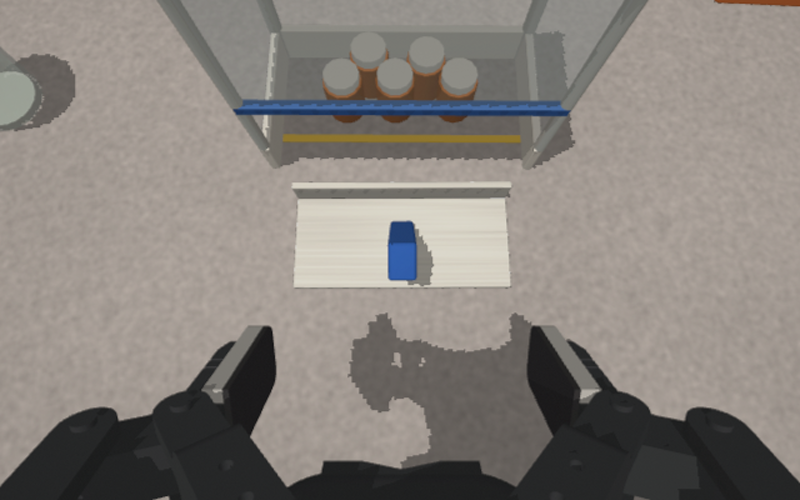

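View pics/q_s.png

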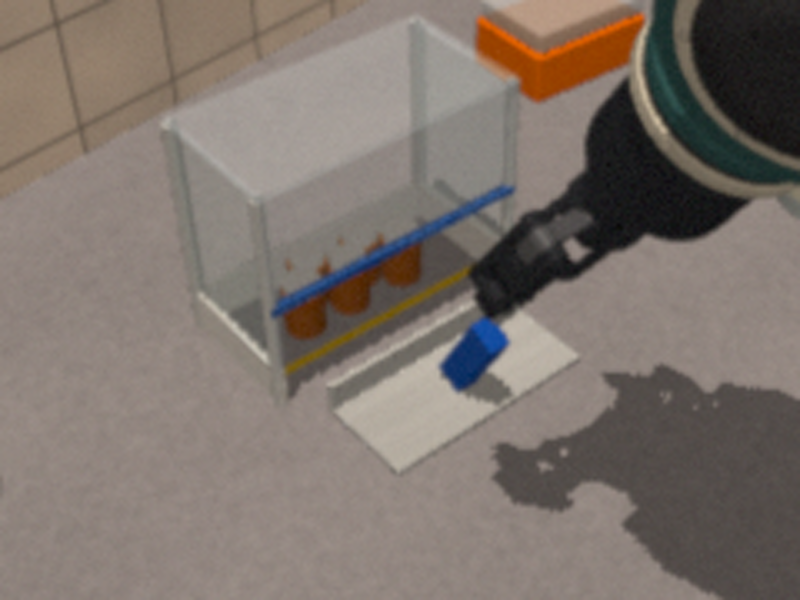

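View pics/q_t.png

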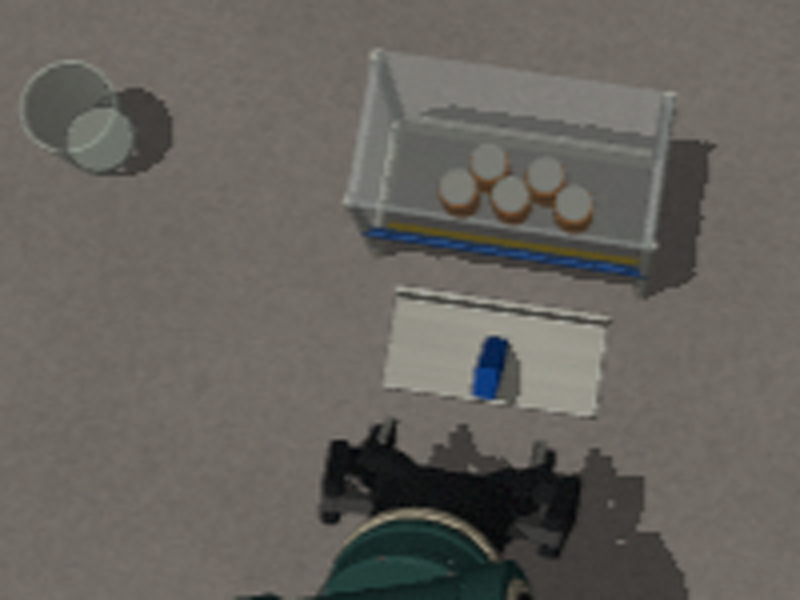

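Emit:
carry_out([
  [[0, 0, 0], [0, 0, 0], 1],
  [[0, 0, 0], [0, 0, 0], 1],
  [[0, 0, 0], [0, 0, 0], 1],
  [[0, 0, 0], [0, 0, 0], 1],
  [[0, 0, 0], [0, 0, 0], 1],
  [[0, 0, 0], [0, 0, 0], 1],
  [[0, 0, 0], [0, 0, 0], 1],
  [[0, 0, 0], [0, 0, 0], 1],
])

```text
t: 15.9
eef_pos: [0.4791, 0.0413, 0.1579]
tcp_rot: [0.022, 0.961, -0.078, 0.265]
wrist_force: [0.3, -0.5, -0.0]
finger_gap: 0.0855
```

Run:
```python
from kin import *
for u in[(459,188),(511,197),(573,207),(490,163),(546,178)]:
    print(inbay([.61744,.01929,-.16325],ray("top",unc(u,[180,130],4),.042)).round(1))
s,p,Rc=cur(); print(np.abs(s["dq"]).max(),p)
arm.sign_off()
```

```text
[[47.2 38.6]]
[[46.2  2.1]]
[[ 45.6 -41.1]]
[[68.  20.3]]
[[ 63.2 -19.6]]
0.0018802838378649124 [0.47913061 0.04133508 0.1578864 ]
the job is handed in; nothing more can be done
```

I gripped the pusher by its handle with the hand leaning back about 31°, lifted it clear and squared it behind the vials. I then pushed all five into the bay as one group, drew the pusher back out, let go and backed away. The job was handed in at about 16 s.

**Vials:** All five stand in the last pictures. Their centres are at 45–68 mm in the bay's frame by the top camera. The rearmost edges are then at about 32 mm by that camera, or about 36 mm by the blade's travel. Either way they are past the yellow line, whose far edge is at 28 mm.

**Pusher:** It stands flat on the bench with its blade about 20 mm in front of the mouth.

**Contacts:** The wrist force readings after each move stayed below about 12 N. In the pictures I saw no contact with the bay, and the gripper stayed clear of the vials. The route stayed clear of the bottle, tip box and beaker. The beaker and tip box look unmoved in the last pictures, but the bottle was not in the final crops.

**Disagreement:** The wrist camera put the bay about 1.7 mm deeper than the fixed cameras did. The final push depth allowed for this.

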